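Pump a ratchet clamp onto a film-wrapped tube

TASK

Stand the blue film-wrapped tube upright on the blue ratchet clamp, between the pad and the rubber V jaw, and let go of it. Then pump the clamp's red lever handle in full short strokes, one ratchet tooth each, until the plunger's yellow band has gone into its sleeve while some of the green band still shows, and let go of the handle. Work the clamp by its lever only, never force the handle hard against its stops, and leave the other things where they are.

Things in the scene. Friction and masses are not known exactly. Their poses are not given: they have to be found in the camera images.
- clamp: Fixed ratchet clamp; blue base plate 380 x 110 x 12 mm, origin under its centre, x along the clamp the way the ram closes (lever end to rubber V jaw), z up. Along x: lever pivot at -100 mm (axis along y, 40 mm above the bench), ram guide at -52 mm (90 mm high), V jaw end at +171 mm (80 mm high over the bench, opening towards the pad). Ram axis 50 mm above the bench.
- seat (a point): Point on the base plate's top (12 mm above the bench), clamp's axes: where the centre of the tube's underside lies when the tube is home in the V jaw (110 mm along the clamp's x). Set the tube down about 6 mm short of it (-x): the closing pad slides it home and the V centres it.
- ram: Toothed steel bar carrying sleeve, plunger and pad. Axes as the clamp's; its origin lies ahead of the clamp's origin along x by as far as it has closed (0 to 75 mm; 21 to 34 mm at the start). Teeth 8 mm apart; a spring pawl stops it going back (it settles back up to 2 mm onto its tooth). To be moved only by the lever, not pushed by hand.
- pad_face (a point): Centre of the front face of the black pad (46 x 46 mm) on the ram's plunger, 35 mm ahead of the ram's origin and 50 mm above the bench; x axis as the clamp's.
- plunger (a joint): How far the sprung plunger is pressed into its sleeve, in m: 0 free, 0.026 at its end. It shows a yellow band (7 mm) next to the dark sleeve, then green (15 mm), then the pad: 0.007 to 0.020 is yellow gone, green showing. It gives at 12 N plus 1.5 N per mm, so with the pad on the seated tube the power strokes get about 2.5 N harder at the handle, then 2.5 N more each tooth.
- lever (a joint): Angle of the lever's lower part about its pivot, rad: 0 upright, positive leaning to the V jaw (clamp +x). Stops at -0.25 (back) and +0.09 (front). A power stroke runs from back stop to front stop; the ram gains one 8 mm tooth if the lever comes within about 0.04 rad of both stops, none if clearly short. Starts anywhere, stays where left (friction under 1 N at the grip).
- handle (a joint): Springy kink of the upper handle against the lever's lower part, rad (same axis, 20 N m/rad): 0 unloaded, positive when pushed towards the V jaw; 0.0095 rad or 1.8 mm of grip travel per newton at the grip. So under load the grip must travel further than the lever; a stop is felt as a steady rise of force. Over 0.2 rad (about 21 N) either way is an overload.
- grip (a point): Centre of the red round cross bar on top of the handle, 24 mm diameter, 110 mm long along the clamp's y axis, 190 mm from the lever's pivot (about 230 mm above the bench). Grip it from above between the two 12 mm stems, 92 mm apart; it can turn between the fingers. From stop to stop it travels about 65 mm on an arc about the pivot.
- blue_tube: The tube to clamp: wrapped in light blue film, closed with a black end plug, 56 mm diameter, 80 mm high, 220 g nominal, standing upright; origin at the centre of its underside.
- white_tube: White felt-wrapped tube, same shape as the blue one (56 mm diameter, 80 mm high, origin at the centre of its underside). Not to be used.
- orange_tube: Orange mesh-wrapped tube, same shape as the blue one. Not to be used.
- tape: Roll of blue tape lying flat, 90 mm outside diameter, 45 mm high, origin under its centre. Bystander.
- spray_can: White spray can with a red cap, 62 mm diameter, 170 mm high, origin under its centre. Bystander.
- resin_jar: Amber resin jar, 72 mm diameter, 100 mm high, origin under its centre. Bystander.
- brush_mug: White plastic cup, 80 mm diameter, 95 mm high, origin under its centre. Bystander.
- shears: Steel shears with black handles lying flat, about 230 mm long, 75 mm wide, origin near the pivot. Bystander.
- roller_brush: Wooden-handled brush lying flat, 200 mm long, origin at its middle. Bystander.
There are look-alikes about, which are no part of the job. What is shaped like the blue_tube but purple is not meant.

How it is judged:
By the outcome, as a careful person would: the job done as asked, in the order asked, and still so for the second after the job is handed in, with the robot touching nothing.
It also fails if it takes over 72 s, if anything falls off the work surface, if the arm or the gripper's body presses on something with over 40 N, if the wrist force passes 120 N, or if a joint passes its speed limit or range.

ROBOT

A 7-joint arm with a two-finger parallel gripper is mounted at the origin on the work surface. World frame = base frame: x ahead of the robot, y to its left, z up, the work surface at z = 0. Lengths are in m, angles in rad, forces in N, time in s.
With the tool pointing down it reaches from about 0.425 to 1.025 m from the base axis. Payload 9.4 kg.
Tool frame: the origin (TCP) lies on the mounting face of the last link; the fingertips stand 186 mm ahead of it and the grasp point (between the pads) lies 167 mm ahead of it (r.grasp_offset is the z of the grasp point in the tool frame, in m); z points along the fingers, y is the line along which they close (so a half turn about z gives the same grasp; the last joint's range is limited). The gripper opens to 93 mm and grips with 3 to 60 N. Pads are 15 mm wide; open, the fingers measure 128 mm over their backs; the gripper's body (75 mm by 188 mm) begins 65 mm behind the grasp point.
Start: joints at [-1.333, 0.599, -0.003, 1.599, 0.002, 0.943, -0.08], TCP at [0.224, 0.689, 0.405] pointing down, gripper open.
Joint ranges: [-2.57, 2.57], [-0.35, 1.97], [-1.29, 1.29], [0.11, 2.56], [-1.05, 4.19], [0.11, 1.86], [-2.63, 2.63]. Speed limits (rad/s): [2.22, 2.22, 3.01, 3.01, 3.14, 3.14, 3.14].

INTERFACE

Orientations are given as a unit quaternion [x, y, z, w].
In Python, from bench import r, read_camera, get_calibration, job, recognise gives the robot as it stands.
- The arm moves only by the tool servo_tool, never from a script. Its argument "series" is a list of rows, each an object with "travel": the shift along the tool's x, y, z in cm, a list of three; "turn": the turn, a rotation vector about the tool's x, y, z in rad, a list of three. A call has 1 to 5 rows; each row shifts and turns the commanded pose from where the row before left it, along the tool's axes as they then stand; what a row does not reach is not made up. A row lasts 1/8 s, in which the tool goes at most 62.5 mm and 10.7 degrees, less where a joint would pass 70% of its speed; a pose out of reach is approached as far as the arm can. A call is refused whole if a number of a shift passes 6.25 or a number of a turn 0.188, either way. A call with a gripper value outside its range is refused whole. "jaw" is the opening, from 0 (shut) to 1 (fully open), set as the call begins (left out, the last holds). The fingers move at their own pace and stop on an object; "grip_force" is the grip in N (left out, the last holds). Time passes only in rows, so rows that do not move let the fingers close. It gives the time, the measured TCP pose, the force, the opening and the grip force at its end, in the units of the state.
- r.get_obs(): the state, without advancing time (a new reading comes with each control period).
- read_camera(name): name is "scene" or "top" or "wrist"; returns the picture (384x512x3 uint8, red, green, blue); there is no depth.
- get_calibration(name): a dict with "fx", "fy", "cx", "cy" (pixels), "k1" (the pictures are not rectified: a ray, as slopes to the right and down, at radius r is drawn at 1 + k1 r^2 times it, then the intrinsics apply), "rvec" (rotation vector, rad) and "tvec" (3), from world to camera coordinates, as OpenCV has them; the wrist camera has in their place "hand_eye" (4x4, takes a point from camera to tool coordinates, whose origin is the TCP and whose axes are the flange's). Camera axes: x right, y down, z forward; pixel columns grow to the right and rows downward; lengths in m; the calibration is good to about 2 mm. A picture is of the moment at which its call begins: read the wrist's pose just before it. get_calibration takes no time and is no camera call.
- job.hand_in(): hands the job in; it is judged then, once.
Trained networks look in the newest picture that a camera, given by its name, has taken for a name from the list of things; names that differ only in an ending like _2 or _b are one class to them, and where a whole thing is asked for, a point or a joint stands for the part that bears it (a point fixed in the world has none). Each returns a list of dicts, best first, with "p" (0 to 1); they miss things now and then, are a little off and sometimes report something else, mostly with a low value. They report only what shows in the picture. A call takes as long as a camera call. They do not tell look-alikes from the thing itself.
- recognise(camera, target): "xyz" ([x, y, z] in m, in the coordinates of the camera as it stood for that picture, good to about 4 mm: the middle of the surface that is visible of it).
The state is a dict: "time_s": time; "q": joint angles; "qvel": joint speeds; "joint_efforts": joint torques, N m; "eef_pos": TCP position; "orientation": TCP orientation; "ft_force": force on the tool from outside, world axes, zero at the start; "ft_torque": the same for the moment, N m; "opening": finger opening in m; "finger_force": force on a finger pad.
Only numpy, scipy, OpenCV 4.12 (cv2) and the standard library are available. Lean on these libraries where they do the work, as an engineer would, in place of code of your own. Each camera call takes 0.05 s, during which the arm holds its last target. There are 200 camera calls.

## Working session

There is one attempt and no reset: what is moved stays moved. The work goes in short steps, Python scripts to look and compute and a tool call to move; the robot and the scene stay as the last step left them, time stands still between calls to the robot, and variables do not carry over. Pictures are saved under pics/ and viewed, at most 13 in all, crops included, and the job is handed in when it is done.

Besides the shell and the picture viewer there is one more tool, called after "Emit:" as a command line: name --argument value ..., lists and objects as JSON in quotes. servo_tool: Moves the arm, as the interface text tells. Its arguments: {"type":"object","properties":{"series":{"type":"array"},"jaw":{"type":"number"},"grip_force":{"type":"number"}},"required":["series"]}

```bash
mkdir -p pics; ls
cat > h.py <<'E'
import numpy as np, cv2
from scipy.spatial.transform import Rotation as R
from bench import r, read_camera, get_calibration, job, recognise
def cam2world(name,p,obs=None):
    c=get_calibration(name); p=np.array(p)
    if 'hand_eye' in c:
        q=np.array(c['hand_eye'])@np.r_[p,1]; o=obs or r.get_obs()
        return R.from_quat(o['orientation']).apply(q[:3])+np.array(o['eef_pos'])
    M=R.from_rotvec(np.ravel(c['rvec'])).as_matrix(); return M.T@(p-np.ravel(c['tvec']))
def px(name,P,obs=None):
    c=get_calibration(name); P=np.array(P)
    if 'hand_eye' in c:
        o=obs or r.get_obs(); H=np.array(c['hand_eye'])
        t=R.from_quat(o['orientation']).inv().apply(P-np.array(o['eef_pos'])); p=H[:3,:3].T@(t-H[:3,3])
    else: p=R.from_rotvec(np.ravel(c['rvec'])).apply(P)+np.ravel(c['tvec'])
    a,b=p[0]/p[2],p[1]/p[2]; k=1+c['k1']*(a*a+b*b)
    return np.array([c['fx']*a*k+c['cx'],c['fy']*b*k+c['cy']])
def ray(name,u,v,obs=None):
    "origin, direction in world"
    c=get_calibration(name); x=np.array([(u-c['cx'])/c['fx'],(v-c['cy'])/c['fy']]); y=x.copy()
    for _ in range(20): y=x/(1+c['k1']*(y@y))
    o=cam2world(name,[0,0,0],obs); return o,cam2world(name,[y[0],y[1],1],obs)-o
def atz(name,u,v,z,obs=None):
    o,d=ray(name,u,v,obs); return o+d*(z-o[2])/d[2]
def save(im,n): cv2.imwrite('pics/'+n,im[:,:,::-1])
E
cat > a.py <<'E'
from h import *
o=r.get_obs(); print(o)
ims={n:read_camera(n) for n in('scene','top')}
save(ims['scene'],'s0.png'); save(ims['top'],'t0.png')
for n in('scene','top'):
    for t in['clamp','grip','pad_face','blue_tube','ram','white_tube']:
        try:
            print(n,t,[(round(d['p'],2),cam2world(n,d['xyz']).round(3).tolist(),px(n,cam2world(n,d['xyz'])).round().tolist()) for d in recognise(n,t)])
        except Exception as e: print(n,t,e)
E
python3 a.py
```

```text
pics
{'time_s': 0.0, 'q': array([-1.33271613,  0.60010377, -0.00254445,  1.60008869,  0.00179293,
        0.94290041, -0.07980154]), 'qvel': array([ 5.86668435e-04,  4.19877477e-04,  5.22943633e-05,  7.51506100e-04,
       -7.66882073e-04,  4.20115794e-05, -1.06738994e-03]), 'joint_efforts': array([-1.17951320e-03, -7.65075517e+01,  1.49711106e+00, -2.52361339e+01,
       -5.23692544e-02,  1.67976989e-02,  1.57881414e-04]), 'eef_pos': array([0.22439688, 0.68920092, 0.40388987]), 'orientation': array([ 1.56714519e-01,  9.87643660e-01, -7.47208610e-04, -5.18271438e-05]), 'ft_force': array([ 0.58782986, -0.29167638, -0.10341812]), 'ft_torque': array([-0.01963358,  0.0221425 ,  0.01644705]), 'finger_force': 0.0, 'opening': 0.09286975967632859}
scene clamp [(0.86, [0.576, 0.133, 0.026], [310.0, 234.0]), (0.71, [0.56, 0.202, 0.159], [333.0, 206.0]), (0.29, [0.711, 0.399, 0.013], [390.0, 275.0])]
scene grip [(0.62, [0.561, 0.203, 0.234], [336.0, 190.0]), (0.45, [0.438, -0.441, 0.011], [160.0, 196.0])]
scene pad_face [(0.55, [0.58, 0.049, 0.062], [286.0, 226.0]), (0.52, [0.555, -0.309, 0.064], [185.0, 212.0])]
scene blue_tube [(0.9, [0.554, -0.308, 0.069], [186.0, 211.0]), (0.75, [0.566, -0.409, 0.066], [157.0, 212.0])]
scene ram [(0.69, [0.562, 0.094, 0.061], [299.0, 223.0])]
scene white_tube [(0.57, [0.462, -0.182, 0.064], [225.0, 196.0])]
top clamp [(0.77, [0.555, 0.107, 0.012], [214.0, 200.0]), (0.26, [0.548, 0.201, 0.238], [176.0, 197.0])]
top grip [(0.75, [0.54, 0.202, 0.241], [175.0, 199.0])]
top pad_face [(0.5, [0.562, 0.046, 0.066], [229.0, 197.0])]
top blue_tube [(0.7, [0.543, -0.41, 0.084], [359.0, 202.0]), (0.63, [0.533, -0.306, 0.082], [330.0, 205.0])]
top ram [(0.84, [0.56, 0.082, 0.062], [219.0, 197.0]), (0.67, [0.56, 0.047, 0.064], [229.0, 197.0])]
top white_tube [(0.5, [0.442, -0.184, 0.083], [295.0, 231.0]), (0.33, [0.761, 0.053, 0.168], [225.0, 135.0])]
```

View pics/s0.png

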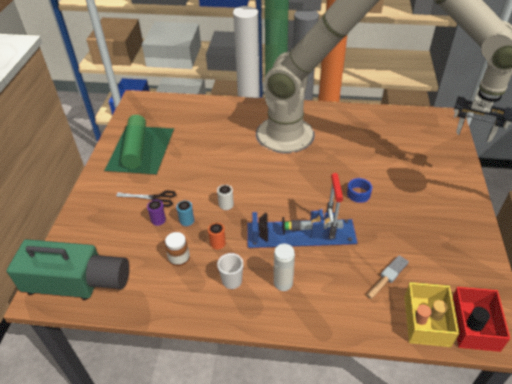

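View pics/t0.png

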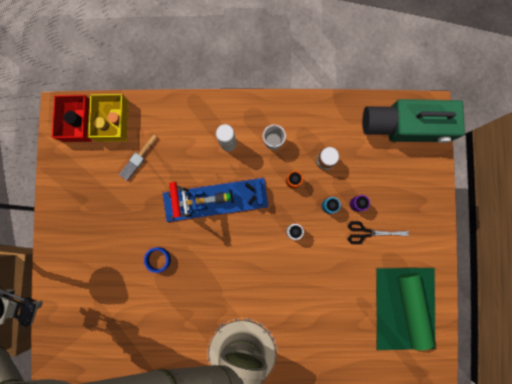

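The scene shows the clamp with its lever at the +y end (335,190) and V jaw at (255,228). The blue tube is at (186,213), with the purple look-alike at (156,212). In the top view the blue tube is at (331,205), the purple one at (361,203), and the clamp runs from (167,208) to (266,190).

```bash
cat > b.py <<'E'
from h import *
im=cv2.imread('pics/t0.png'); hsv=cv2.cvtColor(im,cv2.COLOR_BGR2HSV)
m=cv2.inRange(hsv,(105,120,50),(130,255,255)); m[:165]=0;m[235:]=0;m[:,:150]=0;m[:,280:]=0
ys,xs=np.nonzero(m); print(len(xs))
P=np.array([atz('top',u,v,.012)[:2] for u,v in zip(xs,ys)])
print('rect',cv2.minAreaRect((P*1000).astype(np.float32)))
hull=cv2.convexHull((P*1000).astype(np.float32))[:,0]; print(hull.round().tolist())
# tube ring
sub=cv2.inRange(hsv,(85,60,40),(108,255,255)); sub[:185]=0;sub[225:]=0;sub[:,:315]=0;sub[:,345:]=0
ys,xs=np.nonzero(sub); print(len(xs),xs.min(),xs.max(),ys.min(),ys.max())
big=cv2.resize(im[160:240,150:380],None,fx=3.4,fy=3.4,interpolation=cv2.INTER_CUBIC)
cv2.imwrite('pics/t0c.png',big)
E
python3 b.py
```

```text
2086Traceback (most recent call last):
  File "b.py", line 5, in <module>
    P=np.array([atz('top',u,v,.012)[:2] for u,v in zip(xs,ys)])
                ~~~^^^^^^^^^^^^^^^^
  File "h.py", line 24, in atz
    o,d=ray(name,u,v,obs); return o+d*(z-o[2])/d[2]
        ~~~^^^^^^^^^^^^^^
  File "h.py", line 22, in ray
    o=cam2world(name,[0,0,0],obs); return o,cam2world(name,[y[0],y[1],1],obs)-o
  File "h.py", line 5, in cam2world
    c=get_calibration(name); p=np.array(p)
ValueError: time passes only in moves, steps and waits
```

```bash
sed -i 's/^def cam2world/import functools\nget_calibration=functools.lru_cache(None)(get_calibration)\ndef cam2world/' h.py; python3 b.py
```

```text
2086
rect ((555.9937744140625, 102.11966705322266), (106.41220092773438, 375.0830383300781), 8.604043960571289)
[[632.0, -74.0], [632.0, -48.0], [621.0, 29.0], [602.0, 154.0], [579.0, 291.0], [550.0, 291.0], [498.0, 282.0], [480.0, 278.0], [480.0, 249.0], [514.0, 25.0], [521.0, -23.0], [533.0, -85.0], [536.0, -89.0], [540.0, -89.0], [621.0, -78.0]]
139 322 340 197 212
```

View pics/t0c.png

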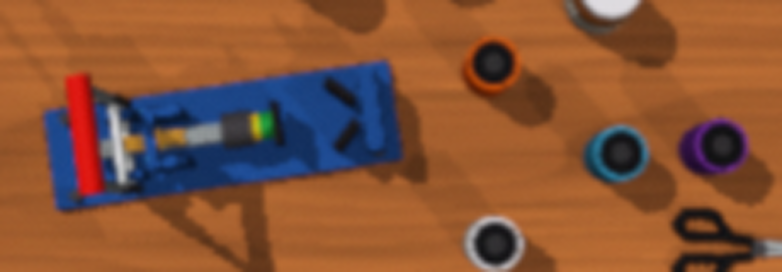

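The crop shows the clamp with the red grip bar at left, the pad just past the green band (280,122) and the V pads at (343,115). The blue tube's plug is at (620,153), which is (332,205) in the full picture.

```bash
cat > plan.py <<'E'
from h import *
def plan(wps,obs=None):
    "wps: list of (pos(3), angle of tool y in world deg or None, nrows). tool kept pointing down; prints rounded rows, 5 to a call"
    o=obs or r.get_obs(); p=np.array(o['eef_pos']); Q=R.from_quat(o['orientation']); rows=[]
    for pos,ang,n in wps:
        pos=np.array(pos)
        if ang is None: T=Q
        else:
            a=np.radians(ang); y=np.array([np.cos(a),np.sin(a),0]); z=np.array([0,0,-1.]); T=R.from_matrix(np.c_[np.cross(y,z),y,z])
        p0,Q0=p,Q; rv=(Q0.inv()*T).as_rotvec()
        for i in range(1,n+1):
            w=(Q.inv()*Q0*R.from_rotvec(rv*i/n)).as_rotvec().round(3); t=(Q.inv().apply(p0+(pos-p0)*i/n-p)*100).round(2)
            rows.append({"travel":t.tolist(),"turn":w.tolist()}); p=p+Q.apply(t/100); Q=Q*R.from_rotvec(w)
    for i in range(0,len(rows),5): print(str(rows[i:i+5]).replace("'",'"'))
    print('end',p.round(4),Q.as_quat().round(4))
E
python3 - <<'E'
from plan import *
for u,v in((331.5,205),(294.7,178.2),(361.5,203)): print(atz('top',u,v,.08).round(4))
plan([([.40,.20,.46],40,10),([.535,-.305,.36],8.6,11)])
E
```

```text
[ 0.5329 -0.3128  0.08  ]
[ 0.6268 -0.1845  0.08  ]
[ 0.5401 -0.4186  0.08  ]
[{"travel": [-3.18, -4.11, -0.55], "turn": [0.0, 0.0, 0.056]}, {"travel": [-3.41, -3.92, -0.56], "turn": [0.0, 0.0, 0.056]}, {"travel": [-3.63, -3.73, -0.55], "turn": [0.0, 0.0, 0.055]}, {"travel": [-3.82, -3.53, -0.55], "turn": [0.0, 0.0, 0.056]}, {"travel": [-4.01, -3.3, -0.55], "turn": [0.0, 0.0, 0.056]}]
[{"travel": [-4.2, -3.07, -0.56], "turn": [0.0, 0.0, 0.056]}, {"travel": [-4.36, -2.84, -0.55], "turn": [0.0, 0.0, 0.056]}, {"travel": [-4.51, -2.58, -0.55], "turn": [0.0, 0.0, 0.055]}, {"travel": [-4.64, -2.34, -0.55], "turn": [0.0, 0.0, 0.056]}, {"travel": [-4.77, -2.07, -0.56], "turn": [0.0, 0.0, 0.056]}]
[{"travel": [-4.31, -2.01, 0.91], "turn": [0.0, 0.0, 0.05]}, {"travel": [-4.4, -1.79, 0.91], "turn": [0.0, 0.0, 0.05]}, {"travel": [-4.48, -1.57, 0.91], "turn": [0.0, 0.0, 0.049]}, {"travel": [-4.56, -1.35, 0.91], "turn": [0.0, 0.0, 0.05]}, {"travel": [-4.62, -1.12, 0.91], "turn": [0.0, 0.0, 0.05]}]
[{"travel": [-4.67, -0.89, 0.91], "turn": [0.0, 0.0, 0.05]}, {"travel": [-4.7, -0.65, 0.91], "turn": [0.0, 0.0, 0.05]}, {"travel": [-4.74, -0.42, 0.91], "turn": [0.0, 0.0, 0.05]}, {"travel": [-4.75, -0.18, 0.91], "turn": [0.0, 0.0, 0.049]}, {"travel": [-4.75, 0.05, 0.91], "turn": [0.0, 0.0, 0.05]}]
[{"travel": [-4.74, 0.29, 0.91], "turn": [0.0, 0.0, 0.05]}]
end [ 0.535 -0.305  0.36 ] [0.6521 0.7581 0.     0.    ]
```

Emit:
servo_tool --series '[{"travel": [-3.2,-4.1,-0.6],"turn": [0,0,0.056]},{"travel": [-3.4,-3.9,-0.6],"turn": [0,0,0.056]},{"travel": [-3.6,-3.7,-0.6],"turn": [0,0,0.056]},{"travel": [-3.8,-3.5,-0.6],"turn": [0,0,0.056]},{"travel": [-4.0,-3.3,-0.6],"turn": [0,0,0.056]}]' --jaw 1

```text
time_s: 1.32
eef_pos: [0.3125, 0.4441, 0.4351]
orientation: [0.294, 0.956, 0.0, 0.0]
ft_force: [0.4, 0.0, -0.2]
opening: 0.0931
finger_force: 0.0
```

Emit:
servo_tool --series '[{"travel": [-4.2,-3.1,-0.6],"turn": [0,0,0.056]},{"travel": [-4.4,-2.8,-0.6],"turn": [0,0,0.056]},{"travel": [-4.5,-2.6,-0.6],"turn": [0,0,0.056]},{"travel": [-4.6,-2.3,-0.5],"turn": [0,0,0.056]},{"travel": [-4.8,-2.1,-0.5],"turn": [0,0,0.056]}]'

```text
time_s: 1.95
eef_pos: [0.4, 0.1992, 0.4633]
orientation: [0.424, 0.906, 0.001, 0.0]
ft_force: [0.5, -0.1, -0.1]
opening: 0.0931
finger_force: 0.0
```

Emit:
servo_tool --series '[{"travel": [-4.3,-2.0,0.9],"turn": [0,0,0.05]},{"travel": [-4.4,-1.8,0.9],"turn": [0,0,0.05]},{"travel": [-4.5,-1.6,0.9],"turn": [0,0,0.05]},{"travel": [-4.6,-1.3,0.9],"turn": [0,0,0.05]},{"travel": [-4.6,-1.1,0.9],"turn": [0,0,0.05]}]'

```text
time_s: 2.58
eef_pos: [0.4613, -0.0304, 0.4178]
orientation: [0.534, 0.846, 0.0, 0.0]
ft_force: [0.8, -0.2, 0.8]
opening: 0.0932
finger_force: 0.0
```

Emit:
servo_tool --series '[{"travel": [-4.7,-0.9,0.9],"turn": [0,0,0.05]},{"travel": [-4.7,-0.6,0.9],"turn": [0,0,0.05]},{"travel": [-4.7,-0.4,0.9],"turn": [0,0,0.05]},{"travel": [-4.75,-0.2,0.9],"turn": [0,0,0.05]},{"travel": [-4.75,0,0.9],"turn": [0,0,0.05]}]'

```text
time_s: 3.2
eef_pos: [0.5219, -0.2601, 0.3726]
orientation: [0.635, 0.772, 0.0, 0.0]
ft_force: [1.8, 0.6, -0.1]
opening: 0.093
finger_force: 0.0
```

Emit:
servo_tool --series '[{"travel": [-4.7,0.3,0.9],"turn": [0,0,0.05]},{"travel": [0,0,0],"turn": [0,0,0]},{"travel": [0,0,0],"turn": [0,0,0]}]'

```text
time_s: 3.58
eef_pos: [0.5334, -0.3036, 0.3636]
orientation: [0.654, 0.757, 0.0, -0.0]
ft_force: [0.2, 0.5, -1.1]
opening: 0.0931
finger_force: 0.0
```

```bash
cat > c.py <<'E'
from plan import *
o=r.get_obs(); print(o['time_s'],o['eef_pos'],o['ft_force'])
im=read_camera('wrist'); save(im,'w1.png')
for t in['blue_tube']:
    for d in recognise('wrist',t): print(round(d['p'],2),cam2world('wrist',d['xyz'],o).round(4))
E
python3 c.py
```

```text
3.575 [ 0.53337756 -0.30362133  0.36356167] [ 0.19667238  0.45556518 -1.12420575]
0.87 [ 0.5401 -0.3083  0.0812]
0.75 [ 0.5462 -0.404   0.0689]
```

View pics/w1.png

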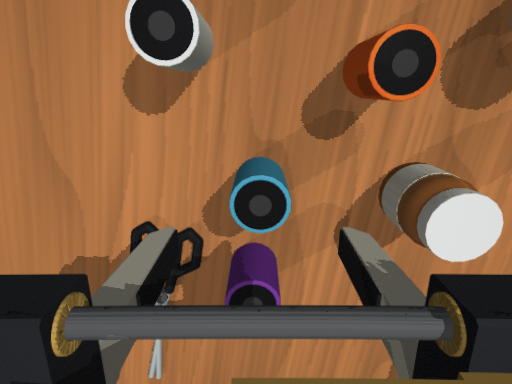

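The wrist picture shows the blue tube's plug centred at (261,203), between the open fingers, with the purple one behind at (253,295).

Run:
```python
from plan import *
o=r.get_obs(); t=atz('wrist',261,203,.08,o); print(t)
plan([([t[0],t[1],.30],8.6,2),([t[0],t[1],.217],8.6,3)])
```

```text
[ 0.53722785 -0.31365837  0.08      ]
[{"travel": [-0.56, 0.1, 3.2], "turn": [0.0, -0.0, -0.001]}, {"travel": [-0.57, 0.1, 3.19], "turn": [0.0, -0.001, -0.001]}, {"travel": [0.0, -0.0, 2.77], "turn": [0.0, 0.0, -0.0]}, {"travel": [0.0, -0.0, 2.76], "turn": [0.0, 0.0, -0.0]}, {"travel": [0.0, -0.0, 2.77], "turn": [0.0, 0.0, -0.0]}]
end [ 0.5373 -0.3137  0.217 ] [6.522e-01 7.580e-01 0.000e+00 2.000e-04]
```

Emit:
servo_tool --series '[{"travel": [-0.5,0.15,3.2],"turn": [0,0,0]},{"travel": [-0.5,0.15,3.2],"turn": [0,0,0]},{"travel": [0,0,2.8],"turn": [0,0,0]},{"travel": [0,0,2.8],"turn": [0,0,0]},{"travel": [0,0,2.5],"turn": [0,0,0]}]'

```text
time_s: 4.3
eef_pos: [0.5383, -0.3121, 0.2183]
orientation: [0.653, 0.758, 0.0, 0.0]
ft_force: [0.6, -0.6, 0.1]
opening: 0.0935
finger_force: 0.0
```

Emit:
servo_tool --series '[{"travel": [0,0,0],"turn": [0,0,0]},{"travel": [0,0,0],"turn": [0,0,0]},{"travel": [0,0,0],"turn": [0,0,0]},{"travel": [0,0,0],"turn": [0,0,0]},{"travel": [0,0,0],"turn": [0,0,0]}]' --jaw 0 --grip_force 15

```text
time_s: 4.92
eef_pos: [0.5379, -0.3136, 0.2196]
orientation: [0.654, 0.757, 0.0, 0.0]
ft_force: [-1.2, 0.6, 7.1]
opening: 0.0558
finger_force: 15.0
```

Run:
```python
from plan import *
o=r.get_obs(); print(o['time_s'],o['eef_pos'],o['opening'],o['finger_force'],o['ft_force'])
read_camera('wrist')
for d in recognise('wrist','blue_tube'): print(round(d['p'],2),cam2world('wrist',d['xyz'],o).round(4))
c=np.array([.556,.102]); s=c+.104*np.array([.150,-.989]); print(s)
p=o['eef_pos']
plan([([p[0],p[1],.36],8.6,3),([s[0],s[1]-.0,.36],8.6,7)],o)
```

```text
4.925 [ 0.53791804 -0.31364369  0.21958808] 0.05579824142914693 15.00099465250969 [-1.16960013  0.56108436  7.08163583]
0.97 [ 0.5411 -0.2989  0.0818]
0.63 [ 0.5439 -0.3975  0.0329]
[ 0.5716   -0.000856]
[{"travel": [-0.0, 0.0, -4.68], "turn": [0.0, 0.0, -0.001]}, {"travel": [-0.0, 0.01, -4.68], "turn": [0.0, 0.0, -0.002]}, {"travel": [-0.0, -0.0, -4.68], "turn": [0.001, 0.0, -0.001]}, {"travel": [4.35, 1.14, -0.0], "turn": [-0.0, 0.0, -0.0]}, {"travel": [4.34, 1.15, -0.0], "turn": [-0.0, 0.0, -0.0]}]
[{"travel": [4.35, 1.14, -0.01], "turn": [-0.0, 0.0, -0.0]}, {"travel": [4.34, 1.14, 0.0], "turn": [-0.0, 0.0, -0.0]}, {"travel": [4.35, 1.15, 0.0], "turn": [-0.0, 0.0, -0.0]}, {"travel": [4.34, 1.14, -0.0], "turn": [-0.0, 0.0, -0.0]}, {"travel": [4.35, 1.14, -0.0], "turn": [-0.0, 0.0, -0.0]}]
end [ 0.5716 -0.0009  0.36  ] [ 6.521e-01  7.581e-01 -2.000e-04 -0.000e+00]
```

Emit:
servo_tool --series '[{"travel": [0,0,-2.5],"turn": [0,0,0]},{"travel": [0,0,-4.7],"turn": [0,0,0]},{"travel": [0,0,-5.0],"turn": [0,0,0]},{"travel": [3.0,0.8,-2.0],"turn": [0,0,0]},{"travel": [4.3,1.1,0],"turn": [0,0,0]}]'

```text
time_s: 5.65
eef_pos: [0.5461, -0.2391, 0.3628]
orientation: [0.655, 0.756, 0.001, 0.002]
ft_force: [1.3, 0.7, -3.3]
opening: 0.056
finger_force: 15.0
```

Emit:
servo_tool --series '[{"travel": [4.3,1.1,0],"turn": [0,0,0]},{"travel": [4.3,1.2,0],"turn": [0,0,0]},{"travel": [4.3,1.2,0],"turn": [0,0,0]},{"travel": [0,0,0],"turn": [0,0,0]},{"travel": [0,0,0],"turn": [0,0,0]}]'

```text
time_s: 6.28
eef_pos: [0.5618, -0.1061, 0.3608]
orientation: [0.654, 0.757, -0.0, 0.0]
ft_force: [0.2, -0.7, -1.3]
opening: 0.0557
finger_force: 15.0
```

```bash
cat > d.py <<'E'
from plan import *
import sys
o=r.get_obs(); print(o['time_s'],o['eef_pos'],o['opening'],o['finger_force'],o['ft_force'])
im=read_camera('wrist'); save(im,sys.argv[1])
for t in['pad_face','ram','clamp','grip']:
    for d in recognise('wrist',t)[:2]: w=cam2world('wrist',d['xyz'],o);print(t,round(d['p'],2),w.round(4),px('wrist',w,o).round())
E
python3 d.py w2.png
```

```text
6.275 [ 0.5618272  -0.10611872  0.36079766] 0.05570925667877368 14.999603927135468 [ 0.15891385 -0.74408333 -1.28421111]
pad_face 0.71 [0.5664 0.0358 0.0704] [292.  12.]
ram 0.75 [0.5665 0.0367 0.0693] [292.  11.]
ram 0.74 [0.5682 0.0412 0.0758] [297.   3.]
clamp 0.59 [ 0.5725 -0.0053  0.0177] [285.  74.]
```

View pics/w2.png

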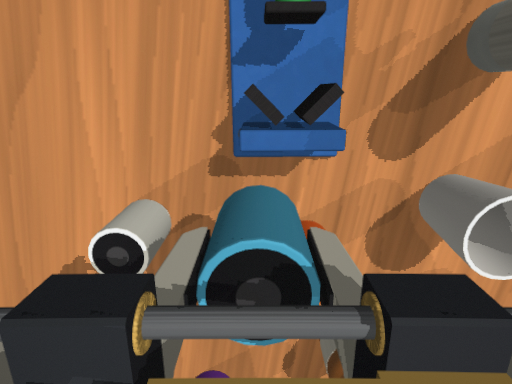

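The wrist picture shows the clamp's front end with edges x≈232 and x≈345, and the end edge at row 156. The V pads are at (263,103) and (319,102), the pad's top is at (295,12), and the tube is held upright.

Run:
```python
from plan import *
o=r.get_obs()
im=cv2.imread('pics/w2.png'); hsv=cv2.cvtColor(im,cv2.COLOR_BGR2HSV)
m=cv2.inRange(hsv,(105,120,40),(130,255,255))
L=[];Rr=[]
for v in range(20,118,6):
    xs=np.nonzero(m[v,200:380])[0]+200; L.append(atz('wrist',xs.min()-.5,v,.012,o)[:2]); Rr.append(atz('wrist',xs.max()+.5,v,.012,o)[:2])
for n,E in(('L',L),('R',Rr)):
    E=np.array(E); f=cv2.fitLine(E.astype(np.float32),cv2.DIST_HUBER,0,.001,.001).ravel(); f=f*np.sign(-f[1])if 0 else f
    d=f[:2]*(-np.sign(f[1])); print(n,d,np.degrees(np.arctan2(d[0],-d[1])),f[2:], 'x at y=0',f[2]-f[3]*d[0]/d[1])
for u in(236,240,300): 
    vs=np.nonzero(m[:200,u])[0]; print('end',u,vs.max(),atz('wrist',u,vs.max()+.5,0.0,o),atz('wrist',u,vs.max()+.5,.012,o))
# V pad tops, z=.08? & pad top edge z=.073
for u,v,z in((240,131,.08),(345,129,.08),(265,12,.073),(326,10,.073),(265,23,.073),(325,21,.073)): print(u,v,atz('wrist',u,v,z,o))
```

```text
L [ 0.14999098 -0.98868734] 8.626404 [ 0.52102846 -0.01467202] x at y=0 0.5188026
R [ 0.14272277 -0.9897627 ] 8.205431 [0.6259245  0.01432508] x at y=0 0.6279902
end 236 155 [ 0.53488606 -0.09517601  0.        ] [ 0.53538636 -0.09262341  0.012     ]
end 240 155 [ 0.53921678 -0.09454453  0.        ] [ 0.53956465 -0.09201416  0.012     ]
end 300 155 [ 0.60417442 -0.08511407  0.        ] [ 0.60223579 -0.08291565  0.012     ]
240 131 [ 0.53897332 -0.05751738  0.08      ]
345 129 [ 0.62342894 -0.04370849  0.08      ]
265 12 [0.54619708 0.03168884 0.073     ]
326 10 [0.59113349 0.03938797 0.073     ]
265 23 [0.54729992 0.0244626  0.073     ]
325 21 [0.59194744 0.03215924 0.073     ]
```

```bash
cat > clamp.py <<'E'
from plan import *
C=np.array([.5578,.101,0]); yaw=np.radians(8.4); X=np.array([np.sin(yaw),-np.cos(yaw),0]); Y=np.array([np.cos(yaw),np.sin(yaw),0])
def W(x,y,z): return C+x*X+y*Y+np.array([0,0,z])
def L(p): d=np.array(p)-C; return np.array([d@X,d@Y,d[2]])
E
python3 - <<'E'
from clamp import *
o=r.get_obs(); print('cam',L(cam2world('wrist',[0,0,0],o)))
P=lambda *a: px('wrist',W(*a),o).round().tolist()
print('corners',P(.19,-.055,.012),P(.19,.055,.012),P(.19,-.055,0),'V171 top',P(.171,-.045,.08),P(.171,.045,.08))
for x in(.056,.060,.064,.068): print(x,'padtop',P(x,-.023,.073),'padbot',P(x,-.023,.027),P(x,.023,.027))
im=cv2.imread('pics/w2.png')[0:165,215:365]; cv2.imwrite('pics/w2c.png',cv2.resize(im,None,fx=3.6,fy=3.6,interpolation=cv2.INTER_CUBIC))
E
```

```text
cam [ 0.12106106 -0.0266717   0.34091031]
corners [232.0, 157.0] [336.0, 157.0] [233.0, 155.0] V171 top [237.0, 152.0] [345.0, 151.0]
0.056 padtop [263.0, -5.0] padbot [262.0, 10.0] [315.0, 10.0]
0.06 padtop [263.0, 1.0] padbot [262.0, 15.0] [315.0, 15.0]
0.064 padtop [263.0, 8.0] padbot [262.0, 20.0] [314.0, 20.0]
0.068 padtop [263.0, 14.0] padbot [262.0, 25.0] [314.0, 25.0]
```

View pics/w2c.png

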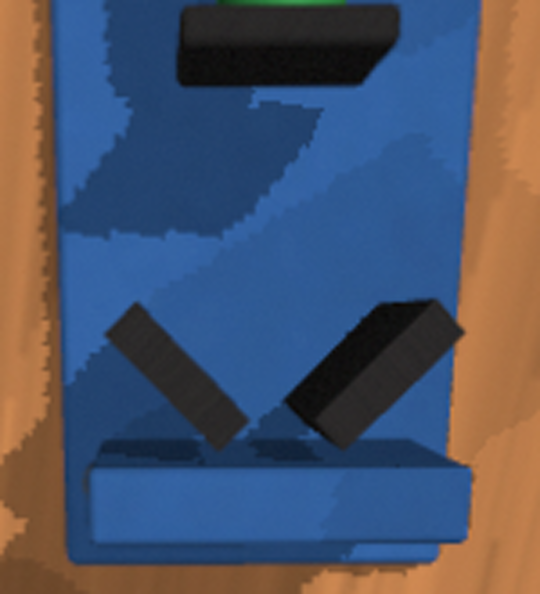

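```bash
sed -i 's/^C=.*; yaw/C=np.array([.5588,.101,0]); yaw/' clamp.py
python3 - <<'E'
from clamp import *
o=r.get_obs(); 
for z in(.08,.07):
  for u,v in((253,84),(244,93),(275,125.5),(284,117),(336,83),(344,92.5),(311,125)): print(z,u,v,L(atz('wrist',u,v,z,o)).round(4))
t=W(.103,0,.36); t2=W(.103,0,.26); t3=W(.103,0,.24); print(t)
plan([(t,8.4,3),(t2,8.4,3),(t3,8.4,2)],o)
E
```

```text
0.08 253 84 [ 0.1176 -0.0319  0.08  ]
0.08 244 93 [ 0.1243 -0.039   0.08  ]
0.08 275 125.5 [ 0.1496 -0.0142  0.08  ]
0.08 284 117 [ 0.1428 -0.0071  0.08  ]
0.08 336 83 [0.1172 0.0328 0.08  ]
0.08 344 92.5 [0.1243 0.0396 0.08  ]
0.08 311 125 [0.1493 0.015  0.08  ]
0.07 253 84 [ 0.1175 -0.032   0.07  ]
0.07 244 93 [ 0.1244 -0.0394  0.07  ]
0.07 275 125.5 [ 0.1507 -0.0137  0.07  ]
0.07 284 117 [ 0.1437 -0.0063  0.07  ]
0.07 336 83 [0.117  0.0351 0.07  ]
0.07 344 92.5 [0.1244 0.0422 0.07  ]
0.07 311 125 [0.1503 0.0166 0.07  ]
[ 0.57384655 -0.00089505  0.36      ]
[{"travel": [3.44, 0.91, 0.03], "turn": [0.0, 0.0, -0.001]}, {"travel": [3.44, 0.91, 0.02], "turn": [0.0, 0.0, -0.001]}, {"travel": [3.44, 0.91, 0.03], "turn": [0.0, 0.0, -0.0]}, {"travel": [0.0, 0.0, 3.33], "turn": [0.0, 0.0, -0.0]}, {"travel": [0.0, 0.0, 3.33], "turn": [0.0, 0.0, -0.0]}]
[{"travel": [0.01, 0.0, 3.34], "turn": [0.0, 0.0, -0.0]}, {"travel": [-0.0, 0.0, 1.0], "turn": [0.0, 0.0, -0.0]}, {"travel": [-0.0, 0.0, 1.0], "turn": [0.0, 0.0, -0.0]}]
end [ 0.5738 -0.0009  0.24  ] [ 6.536e-01  7.568e-01 -1.000e-04  1.000e-04]
```

Emit:
servo_tool --series '[{"travel": [3.4,0.9,0],"turn": [0,0,0]},{"travel": [3.4,0.9,0],"turn": [0,0,0]},{"travel": [3.5,0.9,0],"turn": [0,0,-0.003]},{"travel": [0,0,3.0],"turn": [0,0,0]},{"travel": [0,0,3.0],"turn": [0,0,0]}]'

```text
time_s: 7.15
eef_pos: [0.5739, 0.0001, 0.3003]
orientation: [0.652, 0.758, 0.0, 0.0]
ft_force: [-0.0, 0.4, -3.2]
opening: 0.056
finger_force: 15.0
```

Emit:
servo_tool --series '[{"travel": [0,0,3.0],"turn": [0,0,0]},{"travel": [0,0,2.0],"turn": [0,0,0]},{"travel": [0,0,0.8],"turn": [0,0,0]},{"travel": [0,0,0],"turn": [0,0,0]},{"travel": [0,0,0],"turn": [0,0,0]}]'

```text
time_s: 7.78
eef_pos: [0.574, -0.0003, 0.2435]
orientation: [0.653, 0.758, 0.0, 0.0]
ft_force: [-0.5, -1.1, -2.7]
opening: 0.0557
finger_force: 15.0
```

Run:
```python
from clamp import *
o=r.get_obs(); print(o['time_s'],L(o['eef_pos']),o['ft_force'])
```

```text
7.775 [0.10239769 0.00026462 0.24349772] [-0.5331371  -1.08748362 -2.74356131]
```

Emit:
servo_tool --series '[{"travel": [0,0,0.6],"turn": [0,0,0]},{"travel": [0,0,0.4],"turn": [0,0,0]},{"travel": [0,0,0.15],"turn": [0,0,0]},{"travel": [0,0,0],"turn": [0,0,0]},{"travel": [0,0,0],"turn": [0,0,0]}]'

```text
time_s: 8.4
eef_pos: [0.5736, 0.0, 0.2315]
orientation: [0.652, 0.758, 0.0, -0.0]
ft_force: [-2.1, 0.8, 5.9]
opening: 0.0558
finger_force: 15.0
```

Emit:
servo_tool --series '[{"travel": [0,0,0],"turn": [0,0,0]},{"travel": [0,0,0],"turn": [0,0,0]},{"travel": [0,0,0],"turn": [0,0,0]},{"travel": [0,0,0],"turn": [0,0,0]}]' --jaw 1

```text
time_s: 8.9
eef_pos: [0.5738, -0.0, 0.2312]
orientation: [0.653, 0.758, -0.0, 0.0]
ft_force: [0.3, 0.3, -0.1]
opening: 0.0906
finger_force: 0.0
```

Emit:
servo_tool --series '[{"travel": [0,0,-2.0],"turn": [0,0,0]},{"travel": [0,0,-5.0],"turn": [0,0,0]},{"travel": [0,0,-6.0],"turn": [0,0,0]},{"travel": [0,0,-6.0],"turn": [0,0,0]},{"travel": [0,0,-4],"turn": [0,0,0]}]'

```text
time_s: 9.52
eef_pos: [0.5736, -0.0003, 0.4641]
orientation: [0.653, 0.758, 0.001, 0.001]
ft_force: [0.0, -0.2, -0.9]
opening: 0.0927
finger_force: 0.0
```

```bash
cat > e.py <<'E'
from clamp import *
o=r.get_obs(); print(o['time_s'],L(o['eef_pos']))
w=read_camera('wrist'); print('w',[(round(d['p'],2),L(cam2world('wrist',d['xyz'],o)).round(4)) for n in('blue_tube','grip') for d in recognise('wrist',n)[:2]])
im={}
for c in('scene','top'):
    im[c]=read_camera(c)
    for n in('grip','lever','pad_face'): print(c,n,[(round(d['p'],2),L(cam2world(c,d['xyz'])).round(4),px(c,cam2world(c,d['xyz'])).round()) for d in recognise(c,n)[:2]])
a=cv2.resize(im['scene'][160:260,230:380],(600,400),interpolation=cv2.INTER_CUBIC)
b=cv2.resize(w,None,fx=.39,fy=.39)
t=cv2.resize(im['top'][160:240,150:290],(350,200),interpolation=cv2.INTER_CUBIC)
canvas=np.zeros((600,800,3),np.uint8); canvas[:400,:600]=a; canvas[400:400+b.shape[0],:b.shape[1]]=b; canvas[400:,420:770]=t
save(canvas,'m1.png');
E
python3 e.py
```

```text
9.525 [ 1.02367365e-01 -1.21026205e-04  4.64070305e-01]
w [(0.71, array([0.1003, 0.0026, 0.0941])), (0.71, array([ 0.4908, -0.0834,  0.0125]))]
scene grip [(0.56, array([-0.0999,  0.0175,  0.2347]), array([336., 190.]))]
scene lever [(0.62, array([-0.102 ,  0.0176,  0.1566]), array([334., 207.]))]
scene pad_face []
top grip [(0.55, array([-0.1028, -0.0007,  0.2424]), array([175., 198.]))]
top lever [(0.75, array([-0.0977,  0.0017,  0.2342]), array([177., 198.]))]
top pad_face [(0.57, array([0.4116, 0.0817, 0.0952]), array([326., 157.])), (0.51, array([ 0.2631, -0.1586,  0.0772]), array([294., 232.]))]
```

View pics/m1.png

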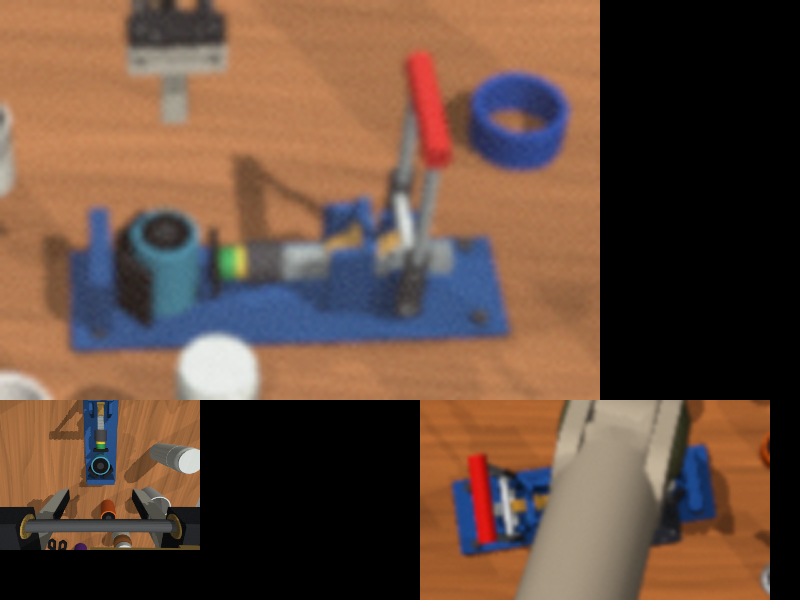

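The tube stands upright between the pad and the V (canvas 165,265). Yellow and green still show at (240,262), and the handle is nearly upright with its bar at (428,110).

Run:
```python
from clamp import *
plan([(W(-.101,0,.485),98.4,10),(W(-.101,0,.397),98.4,4)])
```

```text
[{"travel": [2.03, 0.0, -0.25], "turn": [-0.0, -0.0, -0.157]}, {"travel": [2.01, 0.33, -0.24], "turn": [-0.0, -0.0, -0.157]}, {"travel": [1.93, 0.63, -0.25], "turn": [-0.0, -0.0, -0.157]}, {"travel": [1.81, 0.92, -0.25], "turn": [-0.0, -0.001, -0.156]}, {"travel": [1.64, 1.2, -0.25], "turn": [-0.001, 0.0, -0.157]}]
[{"travel": [1.43, 1.43, -0.25], "turn": [0.0, 0.0, -0.157]}, {"travel": [1.2, 1.65, -0.24], "turn": [-0.0, 0.0, -0.157]}, {"travel": [0.92, 1.81, -0.25], "turn": [-0.0, 0.0, -0.157]}, {"travel": [0.62, 1.93, -0.25], "turn": [-0.0, -0.0, -0.157]}, {"travel": [0.32, 2.01, -0.25], "turn": [-0.0, -0.0, -0.157]}]
[{"travel": [-0.0, 0.0, 2.2], "turn": [-0.0, -0.0, 0.0]}, {"travel": [-0.0, 0.0, 2.2], "turn": [-0.0, -0.0, 0.0]}, {"travel": [-0.0, 0.0, 2.2], "turn": [-0.0, -0.0, 0.0]}, {"travel": [-0.0, 0.0, 2.2], "turn": [-0.0, -0.0, 0.0]}]
end [0.544  0.2009 0.397 ] [-7.340e-02  9.973e-01 -2.000e-04 -1.000e-04]
```

Emit:
servo_tool --series '[{"travel": [2.0,0,-0.25],"turn": [0,0,-0.157]},{"travel": [2.0,0.3,-0.25],"turn": [0,0,-0.157]},{"travel": [1.9,0.6,-0.25],"turn": [0,0,-0.157]},{"travel": [1.8,0.9,-0.25],"turn": [0,0,-0.157]},{"travel": [1.6,1.2,-0.25],"turn": [0,0,-0.157]}]'

```text
time_s: 10.7
eef_pos: [0.5586, 0.0997, 0.4734]
orientation: [0.311, 0.951, -0.0, -0.0]
ft_force: [0.0, -0.4, -0.0]
opening: 0.093
finger_force: 0.0
```

Emit:
servo_tool --series '[{"travel": [1.4,1.4,-0.25],"turn": [0,0,-0.157]},{"travel": [1.2,1.7,-0.25],"turn": [0,0,-0.157]},{"travel": [0.9,1.8,-0.25],"turn": [0,0,-0.157]},{"travel": [0.6,1.9,-0.25],"turn": [0,0,-0.157]},{"travel": [0.3,2.0,-0.25],"turn": [0,0,-0.157]}]'

```text
time_s: 11.32
eef_pos: [0.5445, 0.1995, 0.4858]
orientation: [-0.076, 0.997, -0.0, -0.0]
ft_force: [1.0, 0.3, 0.5]
opening: 0.0931
finger_force: 0.0
```

Emit:
servo_tool --series '[{"travel": [0,0,0],"turn": [0,0,0]},{"travel": [0,0,0],"turn": [0,0,0]}]'

```text
time_s: 11.58
eef_pos: [0.5447, 0.198, 0.4858]
orientation: [-0.072, 0.997, -0.0, -0.0]
ft_force: [1.1, -0.1, -0.5]
opening: 0.093
finger_force: 0.0
```

Run:
```python
from clamp import *
o=r.get_obs(); print(o['time_s'],L(o['eef_pos']),o['orientation'].round(4))
read_camera('wrist')
for d in recognise('wrist','grip'): print(d['p'],L(cam2world('wrist',d['xyz'],o)))
plan([(W(-.101,0,.397),98.4,4)],o)
```

```text
11.575 [-9.79757406e-02  2.14976150e-04  4.85824577e-01] [-7.190e-02  9.974e-01 -4.000e-04 -3.000e-04]
0.81 [-0.1049479  -0.00550393  0.24117489]
[{"travel": [0.0, 0.08, 2.22], "turn": [-0.0, -0.0, -0.001]}, {"travel": [0.01, 0.07, 2.22], "turn": [-0.0, -0.0, -0.0]}, {"travel": [0.0, 0.08, 2.22], "turn": [-0.001, -0.0, -0.001]}, {"travel": [0.01, 0.08, 2.22], "turn": [0.0, -0.001, -0.001]}]
end [0.544  0.2009 0.397 ] [-7.340e-02  9.973e-01  1.000e-04  2.000e-04]
```

Emit:
servo_tool --series '[{"travel": [0,0.1,2.3],"turn": [0,0,0]},{"travel": [0,0.1,2.3],"turn": [0,0,0]},{"travel": [0,0.1,2.3],"turn": [0,0,0]},{"travel": [0,0.1,2.0],"turn": [0,0,0]},{"travel": [0,0,0],"turn": [0,0,0]}]'

```text
time_s: 12.3
eef_pos: [0.5437, 0.2023, 0.396]
orientation: [-0.073, 0.997, -0.001, -0.001]
ft_force: [0.1, -1.0, 0.3]
opening: 0.0926
finger_force: 0.0
```

Emit:
servo_tool --series '[{"travel": [0,0,0],"turn": [0,0,0]},{"travel": [0,0,0],"turn": [0,0,0]},{"travel": [0,0,0],"turn": [0,0,0]},{"travel": [0,0,0],"turn": [0,0,0]},{"travel": [0,0,0],"turn": [0,0,0]}]' --jaw 0 --grip_force 15

```text
time_s: 12.92
eef_pos: [0.5439, 0.2029, 0.3974]
orientation: [-0.074, 0.997, 0.0, 0.0]
ft_force: [-0.4, 0.0, 0.1]
opening: 0.0474
finger_force: 0.0
```

```bash
cat > f.py <<'E'
from clamp import *
o=r.get_obs(); f=o['ft_force']; l=L(o['eef_pos'])
ph=np.arctan2(l[0]+.1,l[2]-.167-.04)
print('t',round(o['time_s'],2),'x',(l*1000).round(1),'gripangle',ph.round(3),'F_X',(f@X).round(2),'Fz',round(f[2],2),'Fy',(f@Y).round(2),'open',round(o['opening'],4))
E
python3 f.py
```

```text
t 12.93 x [-1.030e+02  2.000e-01  3.974e+02] gripangle -0.016 F_X -0.09 Fz 0.06 Fy -0.4 open 0.0474
```

Emit:
servo_tool --series '[{"travel": [0,0,0],"turn": [0,0,0]},{"travel": [0,0,0],"turn": [0,0,0]},{"travel": [0,0,0],"turn": [0,0,0]},{"travel": [0,0,0],"turn": [0,0,0]}]'

```text
time_s: 13.42
eef_pos: [0.5439, 0.2031, 0.3973]
orientation: [-0.074, 0.997, 0.0, 0.0]
ft_force: [-0.1, 0.3, -0.0]
opening: 0.0236
finger_force: 15.0
```

```bash
python3 f.py
```

```text
t 13.43 x [-1.032e+02  2.000e-01  3.973e+02] gripangle -0.017 F_X -0.27 Fz -0.02 Fy -0.03 open 0.0236
```

Emit:
servo_tool --series '[{"travel": [0,1.0,0.1],"turn": [0,0,0]},{"travel": [0,1.0,0.1],"turn": [0,0,0]},{"travel": [0,1.0,0.2],"turn": [0,0,0]},{"travel": [0,1.2,0.2],"turn": [0,0,0]},{"travel": [0,0,0],"turn": [0,0,0]}]'

```text
time_s: 14.05
eef_pos: [0.5376, 0.2462, 0.3909]
orientation: [-0.075, 0.997, 0.0, 0.0]
ft_force: [1.3, 0.5, 0.7]
opening: 0.0233
finger_force: 15.0
```

```bash
python3 f.py
```

```text
t 14.05 x [-1.467e+02  2.000e-01  3.909e+02] gripangle -0.249 F_X -0.32 Fz 0.74 Fy 1.4 open 0.0233
```

Emit:
servo_tool --series '[{"travel": [0,0.4,0.1],"turn": [0,0,0]},{"travel": [0,0,0],"turn": [0,0,0]},{"travel": [0,0,0],"turn": [0,0,0]}]'

```text
time_s: 14.42
eef_pos: [0.5372, 0.2482, 0.3904]
orientation: [-0.074, 0.997, -0.0, 0.0]
ft_force: [1.6, -1.9, 1.3]
opening: 0.0237
finger_force: 15.0
```

```bash
python3 f.py
```

```text
t 14.43 x [-1.487e+02  1.000e-01  3.904e+02] gripangle -0.26 F_X 2.07 Fz 1.35 Fy 1.28 open 0.0237
```

Emit:
servo_tool --series '[{"travel": [0,-1.3,-0.3],"turn": [0,0,0]},{"travel": [0,-1.3,-0.25],"turn": [0,0,0]},{"travel": [0,-1.3,-0.15],"turn": [0,0,0]},{"travel": [0,-1.3,-0.05],"turn": [0,0,0]},{"travel": [0,-1.2,0.05],"turn": [0,0,0]}]'

```text
time_s: 15.05
eef_pos: [0.5466, 0.1838, 0.3972]
orientation: [-0.074, 0.997, -0.0, -0.0]
ft_force: [-0.6, 2.5, 1.7]
opening: 0.0233
finger_force: 15.0
```

```bash
python3 f.py
```

```text
t 15.05 x [-83.7   0.  397.2] gripangle 0.086 F_X -2.55 Fz 1.72 Fy -0.2 open 0.0233
```

Emit:
servo_tool --series '[{"travel": [0,-0.4,0.05],"turn": [0,0,0]},{"travel": [0,0,0],"turn": [0,0,0]}]'

```text
time_s: 15.3
eef_pos: [0.5471, 0.1807, 0.3967]
orientation: [-0.074, 0.997, -0.0, -0.0]
ft_force: [-2.3, 0.2, 4.5]
opening: 0.0233
finger_force: 15.0
```

```bash
python3 f.py
```

```text
t 15.3 x [-8.060e+01  1.000e-01  3.967e+02] gripangle 0.102 F_X -0.54 Fz 4.48 Fy -2.23 open 0.0233
```

Emit:
servo_tool --series '[{"travel": [0,-0.4,0.0],"turn": [0,0,0]},{"travel": [0,0,0],"turn": [0,0,0]}]'

```text
time_s: 15.55
eef_pos: [0.5476, 0.1776, 0.3965]
orientation: [-0.074, 0.997, 0.0, -0.0]
ft_force: [-2.5, 3.7, 1.9]
opening: 0.0239
finger_force: 15.0
```

```bash
python3 f.py
cat > g.py <<'E'
from clamp import *
import sys
o=r.get_obs(); w=read_camera('wrist'); s=read_camera('scene')
canvas=np.zeros((400,800,3),np.uint8); canvas[:384,:512]=w; canvas[:280,520:800]=cv2.resize(s[205:245,265:305],(280,280),interpolation=cv2.INTER_CUBIC); save(canvas,sys.argv[1])
E
python3 g.py g1.png
```

```text
t 15.55 x [-7.740e+01  1.000e-01  3.965e+02] gripangle 0.119 F_X -4.07 Fz 1.89 Fy -1.9 open 0.0239
```

View pics/g1.png

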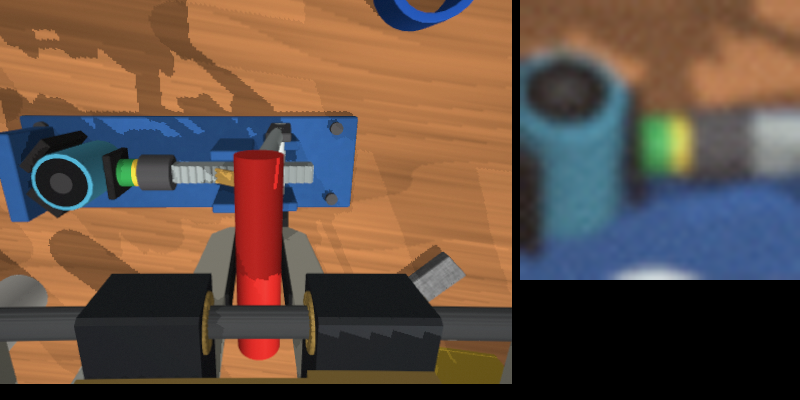

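The wrist view shows the ram with the sleeve at (157,172), yellow at (134,172), green at (124,172) and the pad at (113,172) close to the tube at (62,182). The fingers hold the red bar.

```bash
cat > bands.py <<'E'
from clamp import *
def bands():
    o=r.get_obs(); w=read_camera('wrist'); cv2.imwrite('last.png',w[:,:,::-1]); hsv=cv2.cvtColor(w,cv2.COLOR_RGB2HSV)
    for n,lo,hi in(('yellow',(22,110,60),(34,255,255)),('green',(45,110,40),(80,255,255))):
        m=cv2.inRange(hsv,lo,hi); k,lab,st,ce=cv2.connectedComponentsWithStats(m)
        best=[]
        for i in range(1,k):
            if st[i,4]<8: continue
            ys,xs=np.nonzero(lab==i); l=np.array([L(atz('wrist',u,v,.058,o)) for u,v in zip(xs,ys)])
            if abs(l[:,1].mean())<.03 and .02<l[:,0].mean()<.09: best.append((len(xs),(l[:,0].min()*1e3).round(1),(l[:,0].max()*1e3).round(1),(np.percentile(l[:,0],95)-np.percentile(l[:,0],5)).round(4)))
        print(n,sorted(best)[::-1][:2])
if __name__=='__main__': bands()
E
python3 bands.py
```

```text
yellow [(135, np.float64(45.5), np.float64(53.7), np.float64(0.0061))]
green [(425, np.float64(49.6), np.float64(69.9), np.float64(0.0147))]
```

Emit:
servo_tool --series '[{"travel": [0,1.4,-0.05],"turn": [0,0,0]},{"travel": [0,1.5,0.05],"turn": [0,0,0]},{"travel": [0,1.5,0.15],"turn": [0,0,0]},{"travel": [0,1.4,0.2],"turn": [0,0,0]},{"travel": [0,1.4,0.3],"turn": [0,0,0]}]'

```text
time_s: 16.32
eef_pos: [0.5371, 0.2496, 0.39]
orientation: [-0.074, 0.997, 0.0, 0.0]
ft_force: [1.9, -2.8, 2.5]
opening: 0.0235
finger_force: 15.0
```

Emit:
servo_tool --series '[{"travel": [0,0,0],"turn": [0,0,0]},{"travel": [0,0,0],"turn": [0,0,0]}]'

```text
time_s: 16.58
eef_pos: [0.5373, 0.2487, 0.3904]
orientation: [-0.074, 0.997, 0.0, 0.0]
ft_force: [0.8, 1.3, 2.6]
opening: 0.0238
finger_force: 15.0
```

```bash
python3 f.py; python3 bands.py
```

```text
t 16.57 x [-1.493e+02  3.000e-01  3.904e+02] gripangle -0.263 F_X -1.15 Fz 2.61 Fy 0.94 open 0.0238
yellow [(117, np.float64(46.3), np.float64(55.5), np.float64(0.0068))]
green [(461, np.float64(48.0), np.float64(71.7), np.float64(0.0164))]
```

Emit:
servo_tool --series '[{"travel": [0,-1.4,-0.3],"turn": [0,0,0]},{"travel": [0,-1.4,-0.25],"turn": [0,0,0]},{"travel": [0,-1.5,-0.15],"turn": [0,0,0]},{"travel": [0,-1.5,-0.05],"turn": [0,0,0]},{"travel": [0,-1.4,0.1],"turn": [0,0,0]}]'

```text
time_s: 17.25
eef_pos: [0.5477, 0.1761, 0.3967]
orientation: [-0.074, 0.997, 0.0, -0.0]
ft_force: [-1.0, 6.0, 2.8]
opening: 0.0237
finger_force: 15.0
```

Emit:
servo_tool --series '[{"travel": [0,0,0],"turn": [0,0,0]},{"travel": [0,0,0],"turn": [0,0,0]}]'

```text
time_s: 17.5
eef_pos: [0.5477, 0.177, 0.3969]
orientation: [-0.074, 0.997, -0.0, -0.0]
ft_force: [-2.8, 2.1, 6.6]
opening: 0.0239
finger_force: 15.0
```

```bash
python3 f.py; python3 bands.py;python3 f.py
```

```text
t 17.5 x [-7.680e+01  1.000e-01  3.969e+02] gripangle 0.122 F_X -2.45 Fz 6.61 Fy -2.48 open 0.0239
yellow [(134, np.float64(50.7), np.float64(58.5), np.float64(0.006))]
green [(424, np.float64(54.7), np.float64(74.9), np.float64(0.015))]
t 17.55 x [-7.680e+01  1.000e-01  3.969e+02] gripangle 0.121 F_X -2.73 Fz 7.14 Fy -1.7 open 0.0234
```

Emit:
servo_tool --series '[{"travel": [0,1.4,-0.15],"turn": [0,0,0]},{"travel": [0,1.5,0.05],"turn": [0,0,0]},{"travel": [0,1.5,0.15],"turn": [0,0,0]},{"travel": [0,1.4,0.2],"turn": [0,0,0]},{"travel": [0,1.4,0.3],"turn": [0,0,0]}]'

```text
time_s: 18.18
eef_pos: [0.537, 0.2496, 0.3909]
orientation: [-0.074, 0.997, -0.0, 0.0]
ft_force: [0.9, -3.4, 2.0]
opening: 0.0234
finger_force: 15.0
```

Emit:
servo_tool --series '[{"travel": [0,0,0],"turn": [0,0,0]},{"travel": [0,0,0],"turn": [0,0,0]}]'

```text
time_s: 18.42
eef_pos: [0.5372, 0.2487, 0.3913]
orientation: [-0.074, 0.997, 0.0, 0.0]
ft_force: [2.0, 0.3, 1.6]
opening: 0.0236
finger_force: 15.0
```

```bash
python3 f.py; python3 bands.py;python3 f.py
python3 - <<'E'
import cv2,numpy as np
a=cv2.imread('last.png'); b=cv2.imread('pics/g1.png')[:384,:512]
c=np.vstack([cv2.resize(x[100:230,0:340],None,fx=2.2,fy=2.2,interpolation=cv2.INTER_CUBIC) for x in(b,a)]); cv2.imwrite('pics/cmp.png',c)
E
```

```text
t 18.43 x [-1.493e+02  2.000e-01  3.913e+02] gripangle -0.261 F_X -0.03 Fz 1.6 Fy 1.99 open 0.0236
yellow [(109, np.float64(50.9), np.float64(60.2), np.float64(0.0067))]
green [(455, np.float64(52.6), np.float64(76.4), np.float64(0.0165))]
t 18.48 x [-1.490e+02  2.000e-01  3.914e+02] gripangle -0.26 F_X -0.65 Fz 1.19 Fy 0.95 open 0.0241
```

View pics/cmp.png

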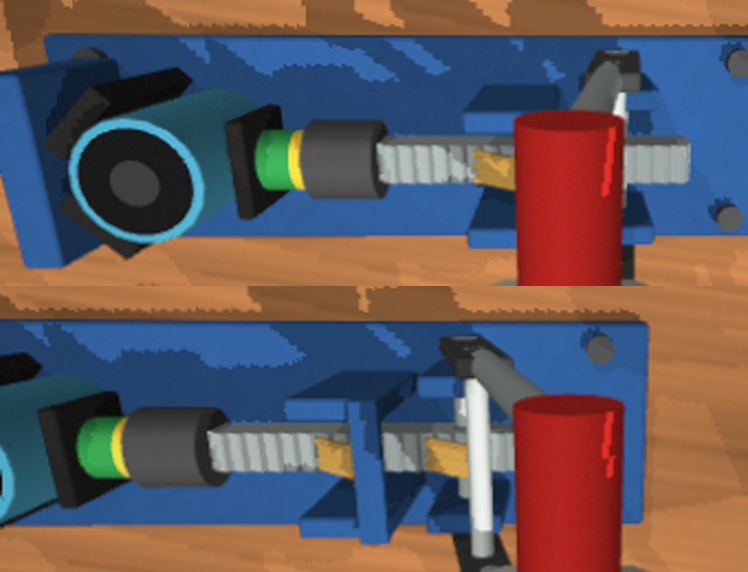

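The top crop (after stroke 1) and the bottom one (after stroke 2, lever back) both show a full yellow band beside the sleeve. The pad is now at or almost at the tube, so I'll go on pumping and measure each stroke.

Emit:
servo_tool --series '[{"travel": [0,-1.4,-0.3],"turn": [0,0,0]},{"travel": [0,-1.4,-0.25],"turn": [0,0,0]},{"travel": [0,-1.5,-0.15],"turn": [0,0,0]},{"travel": [0,-1.5,-0.05],"turn": [0,0,0]},{"travel": [0,-1.4,0.1],"turn": [0,0,0]}]'

```text
time_s: 19.1
eef_pos: [0.5477, 0.1765, 0.3982]
orientation: [-0.074, 0.997, 0.001, 0.0]
ft_force: [-1.5, 7.3, 5.5]
opening: 0.0233
finger_force: 15.0
```

Emit:
servo_tool --series '[{"travel": [0,-0.3,0],"turn": [0,0,0]},{"travel": [0,0,0],"turn": [0,0,0]}]'

```text
time_s: 19.35
eef_pos: [0.5481, 0.1738, 0.398]
orientation: [-0.074, 0.997, 0.0, -0.0]
ft_force: [-1.1, 5.7, 6.2]
opening: 0.0231
finger_force: 15.0
```

```bash
python3 f.py; python3 bands.py;python3 f.py
```

```text
t 19.35 x [-7.36e+01  1.00e-01  3.98e+02] gripangle 0.137 F_X -5.81 Fz 6.22 Fy -0.28 open 0.0231
yellow []
green [(419, np.float64(56.9), np.float64(76.2), np.float64(0.0144))]
t 19.4 x [-7.380e+01  1.000e-01  3.981e+02] gripangle 0.136 F_X -5.74 Fz 5.14 Fy -1.06 open 0.0235
```

Emit:
servo_tool --series '[{"travel": [0,-0.2,0.1],"turn": [0,0,0]},{"travel": [0,1.5,0.0],"turn": [0,0,0]},{"travel": [0,2.0,0.15],"turn": [0,0,0]},{"travel": [0,2.0,0.25],"turn": [0,0,0]},{"travel": [0,2.1,0.35],"turn": [0,0,0]}]'

```text
time_s: 20.02
eef_pos: [0.5374, 0.2461, 0.3897]
orientation: [-0.073, 0.997, -0.001, 0.0]
ft_force: [2.5, -1.2, -0.4]
opening: 0.0237
finger_force: 15.0
```

Emit:
servo_tool --series '[{"travel": [0,0,0],"turn": [0,0,0]},{"travel": [0,0,0],"turn": [0,0,0]}]'

```text
time_s: 20.27
eef_pos: [0.5375, 0.2467, 0.3895]
orientation: [-0.074, 0.997, -0.0, 0.0]
ft_force: [0.9, 2.5, 5.3]
opening: 0.0237
finger_force: 15.0
```

```bash
python3 f.py; python3 bands.py;python3 f.py;  python3 - <<'E'
import cv2
a=cv2.imread('last.png'); cv2.imwrite('pics/c3.png',cv2.resize(a[100:230,0:260],None,fx=3,fy=3,interpolation=cv2.INTER_CUBIC))
E
```

```text
t 20.27 x [-1.473e+02  2.000e-01  3.895e+02] gripangle -0.253 F_X -2.3 Fz 5.34 Fy 1.24 open 0.0237
yellow [(21, np.float64(59.0), np.float64(61.6), np.float64(0.0022))]
green [(455, np.float64(54.9), np.float64(77.9), np.float64(0.016))]
t 20.32 x [-1.472e+02  2.000e-01  3.896e+02] gripangle -0.253 F_X -2.59 Fz 5.58 Fy -1.14 open 0.0235
```

View pics/c3.png

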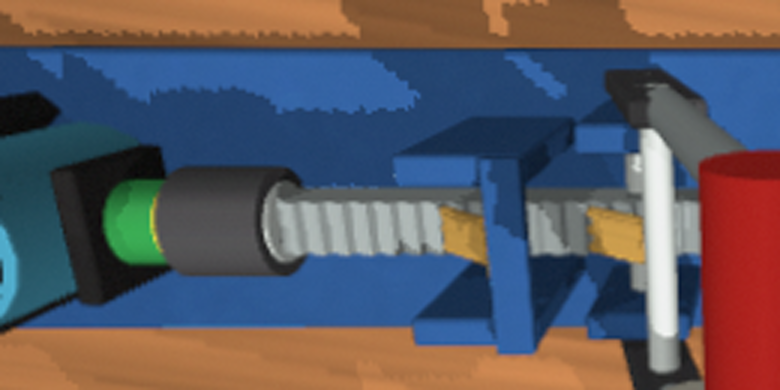

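There's still a sliver of yellow at (157,220), with green at (130,222), so one more tooth is needed.

Emit:
servo_tool --series '[{"travel": [0,0.3,0],"turn": [0,0,0]},{"travel": [0,0,0],"turn": [0,0,0]},{"travel": [0,0,0],"turn": [0,0,0]}]'

```text
time_s: 20.7
eef_pos: [0.537, 0.2494, 0.389]
orientation: [-0.074, 0.997, -0.001, -0.0]
ft_force: [1.6, -1.8, 0.6]
opening: 0.0237
finger_force: 15.0
```

Emit:
servo_tool --series '[{"travel": [0,-1.5,-0.3],"turn": [0,0,0]},{"travel": [0,-1.5,-0.25],"turn": [0,0,0]},{"travel": [0,-1.5,-0.15],"turn": [0,0,0]},{"travel": [0,-1.5,-0.05],"turn": [0,0,0]},{"travel": [0,-1.5,0.1],"turn": [0,0,0]}]'

```text
time_s: 21.32
eef_pos: [0.5477, 0.1768, 0.3968]
orientation: [-0.075, 0.997, 0.002, 0.001]
ft_force: [-2.4, 8.5, 7.7]
opening: 0.0234
finger_force: 15.0
```

Emit:
servo_tool --series '[{"travel": [0,-0.5,0.05],"turn": [0,0,0]},{"travel": [0,-0.3,0],"turn": [0,0,0]},{"travel": [0,0,0],"turn": [0,0,0]}]'

```text
time_s: 21.7
eef_pos: [0.5489, 0.169, 0.3962]
orientation: [-0.074, 0.997, 0.001, 0.001]
ft_force: [-1.2, 8.4, 4.8]
opening: 0.0236
finger_force: 15.0
```

```bash
python3 f.py; python3 bands.py;python3 f.py
```

```text
t 21.7 x [-6.880e+01  1.000e-01  3.962e+02] gripangle 0.164 F_X -8.52 Fz 4.78 Fy 0.06 open 0.0236
yellow []
green [(224, np.float64(64.1), np.float64(76.3), np.float64(0.0087))]
t 21.75 x [-6.890e+01  1.000e-01  3.961e+02] gripangle 0.163 F_X -8.18 Fz 6.19 Fy -0.87 open 0.0237
```

Emit:
servo_tool --series '[{"travel": [0,-0.3,0],"turn": [0,0,0]},{"travel": [0,0,0],"turn": [0,0,0]},{"travel": [0,1.0,-0.05],"turn": [0,0,0]},{"travel": [0,1.0,-0.05],"turn": [0,0,0]},{"travel": [0,0.5,0],"turn": [0,0,0]}]'

```text
time_s: 22.38
eef_pos: [0.5459, 0.1897, 0.3972]
orientation: [-0.074, 0.997, 0.0, 0.0]
ft_force: [-2.0, 0.5, 7.6]
opening: 0.0231
finger_force: 15.0
```

Emit:
servo_tool --series '[{"travel": [0,0.5,0],"turn": [0,0,0]},{"travel": [0,0.5,0],"turn": [0,0,0]},{"travel": [0,0,0],"turn": [0,0,0]}]'

```text
time_s: 22.75
eef_pos: [0.5445, 0.1989, 0.3969]
orientation: [-0.074, 0.997, -0.0, 0.0]
ft_force: [-0.5, -0.7, 5.8]
opening: 0.0234
finger_force: 15.0
```

```bash
python3 f.py; python3 bands.py;python3 f.py
```

```text
t 22.75 x [-9.900e+01  2.000e-01  3.969e+02] gripangle 0.005 F_X 0.64 Fz 5.81 Fy -0.63 open 0.0234
yellow []
green [(253, np.float64(62.8), np.float64(76.8), np.float64(0.01))]
t 22.8 x [-9.880e+01  1.000e-01  3.969e+02] gripangle 0.006 F_X 0.62 Fz 6.36 Fy -0.15 open 0.0236
```

Emit:
servo_tool --series '[{"travel": [0,0,0],"turn": [0,0,0]},{"travel": [0,0,0],"turn": [0,0,0]},{"travel": [0,0,0],"turn": [0,0,0]},{"travel": [0,0,0],"turn": [0,0,0]},{"travel": [0,0,0],"turn": [0,0,0]}]' --jaw 1

```text
time_s: 23.42
eef_pos: [0.5444, 0.2, 0.3962]
orientation: [-0.074, 0.997, -0.0, -0.0]
ft_force: [0.5, 0.4, -0.0]
opening: 0.0688
finger_force: 0.0
```

Emit:
servo_tool --series '[{"travel": [0,0,-1],"turn": [0,0,0]},{"travel": [0,0,-3],"turn": [0,0,0]},{"travel": [0,0,-4],"turn": [0,0,0]},{"travel": [0,0,-3],"turn": [0,0,0]},{"travel": [0,0,0],"turn": [0,0,0]}]'

```text
time_s: 24.05
eef_pos: [0.5446, 0.1999, 0.5093]
orientation: [-0.074, 0.997, 0.001, 0.002]
ft_force: [-0.5, 0.7, -0.4]
opening: 0.0928
finger_force: 0.0
```

```bash
python3 f.py; python3 bands.py
python3 - <<'E'
from h import *
a=cv2.imread('last.png'); s=read_camera('scene')
c=np.zeros((584,800,3),np.uint8); c[:384,:512]=a; c[384:,:500]=cv2.resize(s[190:260,220:395],(500,200),interpolation=cv2.INTER_CUBIC)[:,:,::-1]
c[:300,520:]=cv2.resize(a[120:260,0:131],(280,300),interpolation=cv2.INTER_CUBIC); cv2.imwrite('pics/fin.png',c)
E
```

```text
t 24.05 x [-9.990e+01  4.000e-01  5.093e+02] gripangle 0.0 F_X -0.82 Fz -0.37 Fy -0.43 open 0.0928
yellow []
green [(156, np.float64(63.2), np.float64(75.6), np.float64(0.0097))]
```

View pics/fin.png

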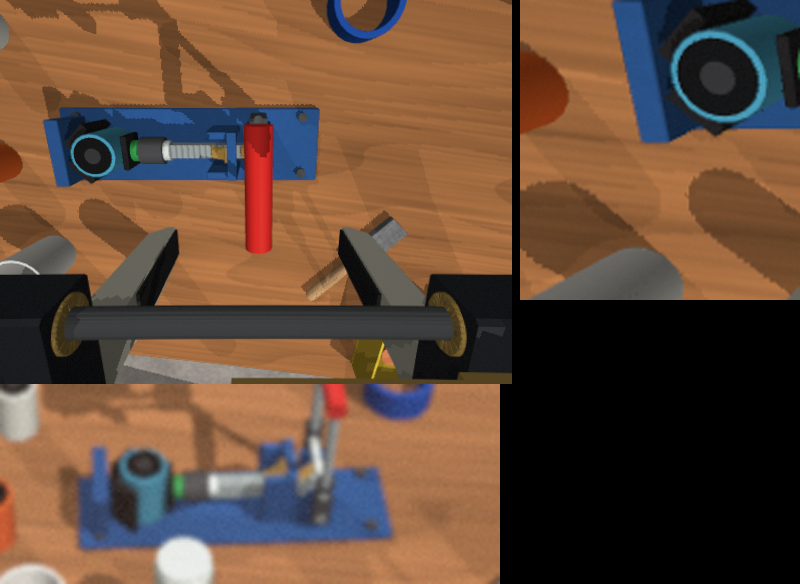

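The tube sits upright in the V with the pad against it. The yellow band is gone, green still shows at (134,151), and the gripper is clear of the handle.

```bash
python3 -c "
from bench import job
print(job.hand_in())"
```

```text
the job is handed in; nothing more can be done
None
```

The blue tube is clamped upright in the V jaw after four pump strokes; the yellow band is fully in, about 10 mm of green still shows, the handle is released, and the job was handed in at about 24 s.

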